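# Clamp a cast plate in the spring vice and bring its mark under the pin drill

### The job

Clamp the blue plate with the white dental cast in the spring vice of the pin drill, red-spot end towards the fixed green jaw: push its other end into the sprung orange jaw, lower the spot end behind the green lip and let go, so that the spring drives the plate fully home, flat on the bed under both lips. Then slide the vice along its rails until the red spot is directly under the drill tip, and leave it there. Touch the drill with nothing and leave the other things on the bench where they are.

Things in the scene. Friction and masses are not known exactly. Their poses are not given: they have to be found in the camera images.
- plate: loose blue plate 150 (its x) x 90 (its y) x 8 mm thick, with a white dental cast fixed on top: a block 50 (x) x 60 (y) mm, upright faces, centred on the plate, from 8 to 44 mm above the underside, teeth to 51 mm. Mass about 0.35 kg. Origin: centre of the underside; z up; +x towards the end with the red spot. Starts flat on the bench.
- spot (a point): centre of the red spot (10 mm across) on the plate's top face, 48 mm from the plate's middle along its +x, on its centre line.
- nest (a point): point on the aluminium vice bed's top face (40 mm above the bench) where the plate's origin lies when clamped right; axes: x from the sprung to the fixed jaw (away from the robot, within 0.22 rad), y along the rails, z up. It moves with the carriage.
- fixed_jaw (a point): fixed green jaw: foot of its groove's end wall, at nest (75, 0, 0) mm. Its lip reaches 5 mm from the end wall back over the bed (towards nest -x), underside 13 mm and top 17 mm above the bed. Green cheeks 17 mm deep and 17 mm high, 103 mm apart, leave side play for the 90 mm wide plate.
- jaw_mouth (a point): sprung orange jaw: point at the foot of its groove's end wall, on the centre line, level with the bed; at nest x = -71 mm with the jaw at rest. Its lip reaches 8 mm from the end wall towards +x, underside 13 mm and top 17 mm above the bed; cheeks 10 mm deep, 104 mm apart. The bed runs on beneath the jaw.
- jaw (a joint): travel of the sprung jaw, m: 0 at rest, grows to 0.018 as it is pushed back (towards nest -x). Spring 3.2 N at rest plus 0.4 N per mm. With the plate clamped right it reads 0.004; at least 0.009 is needed for the other edge to pass the green lip.
- carriage (a joint): travel of the vice carriage on its rails, m, 0 to 0.185, growing towards nest +y; about 3 N of friction, stays where it is left. Starts between 0 and 0.03; the drill is 0.11 m or more farther along.
- handle (a point): middle of the top of the black handle on the carriage, at the robot's side of the sprung jaw: an upright bar 28 (nest x) x 16 (nest y) mm, its top 42 mm above the bed and its foot at the bed's level; this point is at nest (-140, 0, +42) mm. Move the carriage by it.
- tip (a point): point of the fixed drill bit, 22 mm above the bed (14 mm above the clamped plate's top); bit 3 mm across, chuck 16 mm across from 58 mm above the bed, a 55 mm wide white head from 100 mm above it, on a column at the far side. Its nest x is 48 mm, like that of the spot on a clamped plate.
- bowl: yellow rubber mixing bowl, 110 mm across, 60 high; bystander, leave alone. Origin: centre of the underside.
- cast: loose yellow stone cast without a plate, 50 x 62 x 37 mm; bystander, leave alone. Origin: centre of the underside.
- jar: white jar with a blue cap, 60 mm across, 70 high; bystander, leave alone. Origin: centre of the underside.
- mug: white mug, 80 mm across, 90 high; bystander, leave alone. Origin: centre of the underside.
- spatula: mixing spatula lying flat, 200 mm long; bystander, leave alone. Origin: centre of the underside.
- wax: red slab of wax, 90 x 60 x 14 mm; bystander, leave alone. Origin: centre of the underside.
- drill: the whole drill stand with its bit; origin on the bench directly under the bit's point; do not touch. Column and foot stand at its +x side (away from the robot).
Not all that is in view belongs to the job. What is shaped like the drill but pink is not meant. What is shaped like the plate but pink is not meant.

How it is judged (in metres and radians):
On the way:
1. the plate is clamped: flat on the bed, home against the fixed jaw, held by the sprung jaw, red-spot end at the fixed jaw (x of spot in the frame of nest between 0.045 and 0.051 m and z of plate in the frame of nest between -0.002 and 0.0025 m and angle between the x axis of plate and the x axis of nest, either way round below 0.05 rad and angle between plate's own z axis and vertical below 0.03 rad and value of joint jaw above 0.002 m), for 0.3 s.
At the end, for the whole second after the job is handed in: Plate clamped at rest: spot end home in the fixed jaw (within 3 mm along the vice), underside within 2.5 mm of the bed, level within 0.03 rad, square within 0.05 rad, sprung jaw pushed back over 2 mm; red spot within 4 mm horizontally of the drill tip (all of step 1 and horizontal distance between spot and tip below 0.004 m and linear speed of plate below 0.01 m/s); the robot touches nothing.
It fails at once if something touches the drill (contact force between anything else and drill above 0.5 N).
It fails at once if a bystander (bowl, loose cast, jar, mug, spatula, wax) is displaced by more than 20 mm (distance of any of bowl, cast, jar, mug, spatula, wax from where it was at the start of the episode above 0.02 m).
It also fails if it takes over 64 s, if anything falls off the work surface, if the arm or the gripper's body presses on something with over 40 N, if the wrist force passes 120 N, or if a joint passes its speed limit or range.

### The arm

A 7-joint arm with a two-finger parallel gripper is mounted at the origin on the work surface. World frame = base frame: x ahead of the robot, y to its left, z up, the work surface at z = 0. Lengths are in mm, angles in degrees, forces in N, time in s.
With the tool pointing down it reaches from about 350 to 900 mm from the base axis. Payload 7.2 kg.
Tool frame: the origin (TCP) lies at the very end of the fingers, on their centre line; the grasp point (between the pads) lies 19 mm behind it; z points along the fingers, y is the line along which they close (so a half turn about z gives the same grasp; the last joint's range is limited). The gripper opens to 88 mm and grips with 3 to 60 N. Pads are 20 mm wide; open, the fingers measure 115 mm over their backs; the gripper's body (75 mm by 178 mm) begins 61 mm behind the grasp point.
Start: joints at [-72.892, 23.554, -0.728, 91.456, 0.321, 64.991, -4.71], TCP at [224.153, 583.425, 200.553] pointing down, gripper open.
Joint ranges: [-169.25, 169.25], [-16.82, 113.86], [-84.01, 82.57], [7.8, 145.47], [-59.2, 239.2], [7.22, 106.19], [-163.78, 163.78]. Speed limits (degrees/s): [136.94, 136.94, 172.46, 172.46, 180, 180, 180].

### API

Orientations are given as [roll, pitch, yaw] about the fixed x, y, z axes, in that order (R = Rz(yaw) Ry(pitch) Rx(roll)).
In Python, from workcell import r, imaging, order gives the robot as it stands.
- The arm moves only by the shell command python3 -m handwheel 'ROWS' [FORCE]. ROWS is a JSON object of lists of equal length, an entry for each row: "translation": the shift along the tool's x, y, z in cm, a list of three; "delta_rot": the turn, a rotation vector about the tool's x, y, z in degrees, a list of three; "claw": the opening, from -1 (shut) to 1 (fully open), so that 0 is half open. In form: {"translation": [[x, y, z], ...], "delta_rot": [[ax, ay, az], ...], "claw": [claw, ...]}. A call has 1 to 10 rows; each row is the pose to reach, as a shift and turn from the pose commanded when the call began, along the tool's axes at that moment; what a row does not reach only later rows make up. A row lasts 1/10 s, in which the tool goes at most 50 mm and 8.59 degrees, less where a joint would pass 70% of its speed; a pose out of reach is approached as far as the arm can. A call with a gripper value outside its range is refused whole. The fingers move at their own pace and stop on an object; FORCE is the grip in N (left out, the last holds). Time passes only in rows, so rows that repeat a pose let the fingers close. It gives the time, the measured TCP pose, the force, the opening and the grip force at its end, in the units of the state.
- r.read_state(): the state, without advancing time (a new reading comes with each control period).
- imaging.capture(name): name is "scene" or "top"; returns the picture (480x640x3 uint8, blue, green, red); there is no depth.
- imaging.camera_info(name): a dict with "vfov" (degrees; the focal length in pixels is half the picture's height over the tangent of half this angle, whatever the lens; pixels are square), "cx", "cy" (the principal point, pixels), "R" (3x3) and "t" (3): a world point X has camera coordinates R X + t. Camera axes: x right, y down, z forward; pixel columns grow to the right and rows downward; lengths in mm; the calibration is good to about 2 mm. A picture is of the moment at which its call begins. camera_info takes no time and is no camera call.
- order.hand_in(): hands the job in; it is judged then, once.
The state is a dict: "time": time; "q": joint angles; "qd": joint speeds; "effort": joint torques, N m; "ee_pos": TCP position; "orientation": TCP orientation; "contact_force": force on the tool from outside, world axes, zero at the start; "wrist_torque": the same for the moment, N m; "grip_width": opening from 0.0 (shut) to 1.0 (fully open); "grip_force": force on a finger pad.
Only numpy, scipy, OpenCV 4.12 (cv2) and the standard library are available. Lean on these libraries where they do the work, as an engineer would, in place of code of your own. Each camera call takes 0.05 s, during which the arm holds its last target. There are 200 camera calls.

## Working session

There is one attempt and no reset: what is moved stays moved. The work goes in short steps, Python scripts to look and compute and a shell command to move; the robot and the scene stay as the last step left them, time stands still between calls to the robot, and variables do not carry over. Pictures are saved under pics/ and viewed, at most 10 in all, crops included, and the job is handed in when it is done.

```bash
mkdir -p pics; ls; python3 - <<'E'
from workcell import r, imaging, order
import cv2
for n in("scene","top"):
    cv2.imwrite(f"pics/{n}0.png",imaging.capture(n)); print(n,imaging.camera_info(n))
print(r.read_state())
E
```

```text
pics
scene {'vfov': 42.355327607294335, 'cx': 297.61849130579435, 'cy': 232.0347522371888, 'R': array([[-0.06446403,  0.99772324, -0.01981707],
       [ 0.70069009,  0.0311148 , -0.71278697],
       [-0.71054753, -0.05983474, -0.70110058]]), 't': array([  64.47609178, -291.55429204, 2085.00971504])}
top {'vfov': 46.4543037318368, 'cx': 325.1475507089401, 'cy': 240.70080626985103, 'R': array([[-0.00959514, -0.99994078, -0.00513525],
       [-0.97943439,  0.01043314, -0.20149301],
       [ 0.20153466,  0.00309629, -0.97947649]]), 't': array([   8.44694431,  521.29134291, 1241.23103588])}
{'time': 0.1, 'q': array([-72.89466584,  23.59611466,  -0.72590301,  91.49727487,
         0.32193414,  64.99154174,  -4.71059861]), 'qd': array([ 0.03858764,  0.00731243, -0.06073632, -0.12628111,  0.02166632,
       -0.04020359,  0.01555221]), 'effort': array([ 1.74510329e-03, -5.89093029e+01,  6.43219873e-01, -2.91710740e+01,
       -5.38007228e-02,  1.44760811e-02,  6.45971204e-05]), 'ee_pos': array([224.00764295, 582.9648544 , 199.80017404]), 'orientation': array([-1.79917462e+02,  7.79549915e-03,  1.58985809e+02]), 'contact_force': array([-0.94231677, -0.34186075,  0.00272596]), 'wrist_torque': array([ 0.00727898, -0.02965388, -0.07512825]), 'grip_force': 0.0, 'grip_width': 0.9966531980111312}
```

View pics/scene0.png

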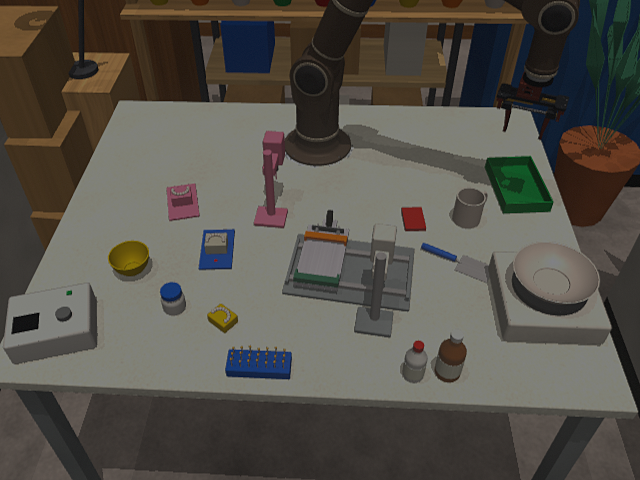

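View pics/top0.png

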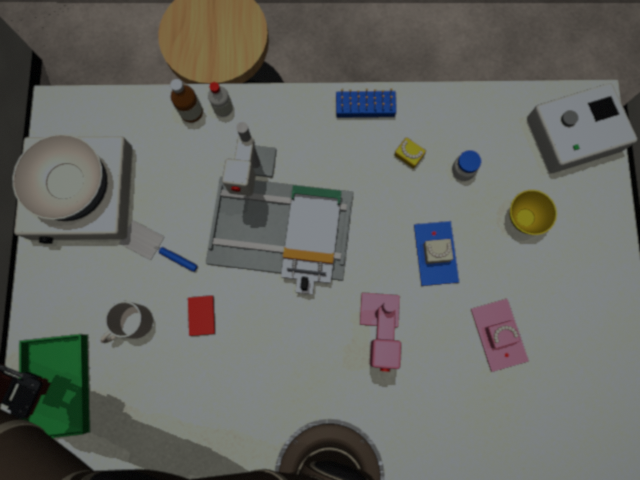

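Both views show the blue plate at top (436,253), with its red spot at (434,232) on the far (+x) side. The vice is at top (310,230) and the real drill at (238,175). Next I'll enlarge both.

```bash
python3 - <<'E'
import cv2
a=cv2.imread("pics/top0.png")[125:305,205:470]; cv2.imwrite("pics/topc.png",cv2.convertScaleAbs(cv2.resize(a,None,fx=3,fy=3,interpolation=cv2.INTER_CUBIC),alpha=1.5))
a=cv2.imread("pics/scene0.png")[200:345,190:425]; cv2.imwrite("pics/scenec.png",cv2.convertScaleAbs(cv2.resize(a,None,fx=3.4,fy=3.4,interpolation=cv2.INTER_CUBIC),alpha=1.5))
E
```

```text
(no output)
```

View pics/topc.png

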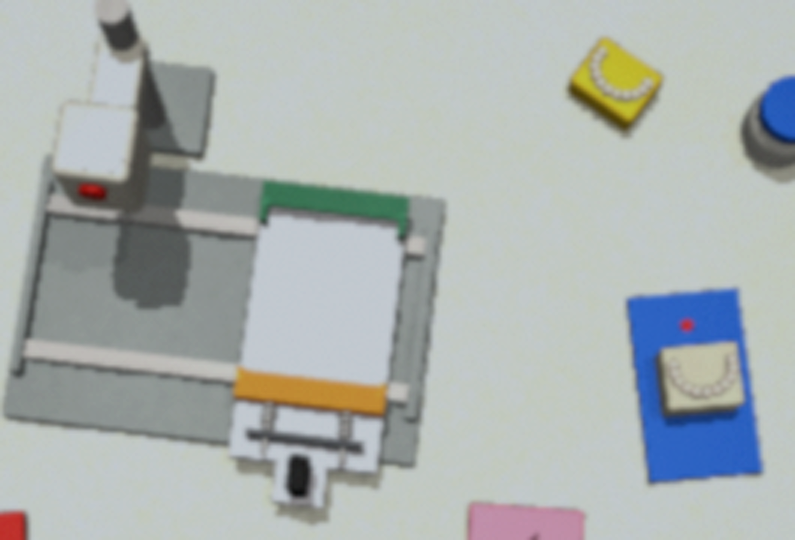

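View pics/scenec.png

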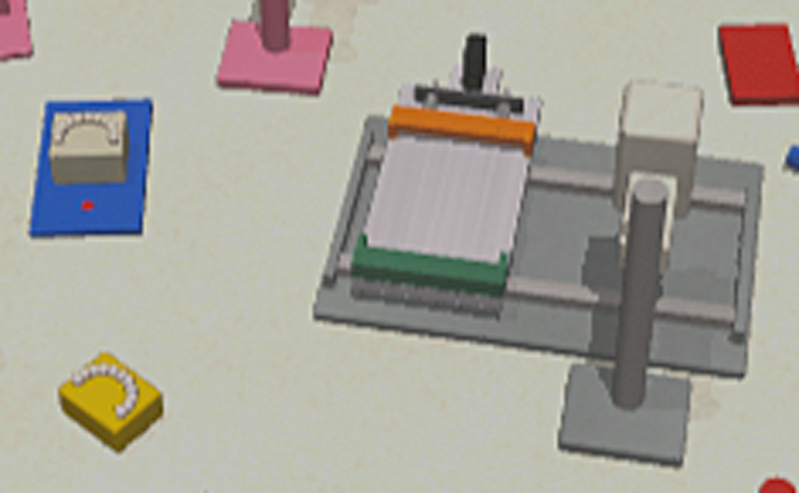

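The top crop shows the plate corners at crop (627,297), (738,289), (762,472) and (649,483), the spot at (687,325), the green jaw at (263–410, 182–237), the orange jaw at (235–387, 368–413), the handle at (300,475) and the drill head top at (96,139). The scene crop shows the same parts. I'll fit poses from both views.

```bash
cat > h.py <<'E'
import numpy as np, cv2
from scipy.optimize import least_squares
from workcell import r, imaging, order
CI={n:imaging.camera_info(n) for n in("scene","top")}
def proj(n,X):
    c=CI[n]; P=np.atleast_2d(X)@c["R"].T+c["t"]; f=240/np.tan(np.radians(c["vfov"]/2))
    return np.c_[c["cx"]+f*P[:,0]/P[:,2], c["cy"]+f*P[:,1]/P[:,2]]
def tri(ps,pt):  # triangulate
    s=least_squares(lambda X:np.r_[proj("scene",X)[0]-ps,proj("top",X)[0]-pt],[600,0,30])
    return s.x, s.fun
def plane(n,p,z): return least_squares(lambda X:proj(n,[X[0],X[1],z])[0]-p,[600,0]).x
def rz(a): return np.array([[np.cos(a),-np.sin(a),0],[np.sin(a),np.cos(a),0],[0,0,1]])
def place(p,L): return np.asarray(L)@rz(p[3]).T+p[:3]   # p=x,y,z,yaw
def fit(L,S,T,p0):
    return least_squares(lambda p:np.r_[(proj("scene",place(p,L))-S).ravel(),(proj("top",place(p,L))-T).ravel()],p0,x_scale=[1,1,1,.01],loss="soft_l1")
tc=lambda a:(np.array(a)+.5)/3-.5+[205,125]
sc=lambda a:(np.array(a)+.5)/3.4-.5+[190,200]
E
python3 - <<'E'
from h import *
np.set_printoptions(precision=2,suppress=True)
# plate: corners (-x,-y? ) order: (+x,+y),(+x,-y),(-x,-y),(-x,+y), spot
L=[[75,45,0],[75,-45,0],[-75,-45,0],[-75,45,0],[48,0,0]]
T=tc([[627,297],[738,289],[762,472],[649,483],[687,325]])
S=sc([[143,233],[31,236],[47,100],[152,98],[88,206]])
f=fit(L,S,T,[500,-200,8,0]); print("plate",f.x,np.degrees(f.x[3])); print(f.fun.reshape(2,-1,2))
# handle / jaws by triangulation
for nm,s,t in [("handle",[477,38],[299,474]),("oL",[536,124],[0,0]),("cast+x+y",[126,143],[660,345])]:
    if t[0]: print(nm,*tri(sc(s),tc(t)))
# z-plane intersections
for nm,p,z in [("gL lip out",[263,182],57),("gR",[410,199],57),("gLcheek",[263,222],57),("gRcheek",[405,237],57),("oL",[238,368],57),("oR",[387,388],57),("bedL far",[270,214],57)]:
    print("top",nm,plane("top",tc(p),z))
for nm,p,z in [("oL back",[536,124],57),("oR back",[393,107],57),("oL front",[531,152],53),("oR front",[388,136],53)]:
    print("scene",nm,plane("scene",sc(p),z))
for i,(s,t) in enumerate(zip([[630,82],[701,90]],[[55,170],[66,102]])): pass
print("head top",[tri(sc(s),tc(t))[0] for s,t in [([701,90],[55,170]),([632,82],[129,176])]])
print("foot",[tri(sc(s),tc(t))[0] for s,t in [([682,463],[0,0])] if 0],[plane("scene",sc(s),8) for s in ([570,366],[690,375],[682,463],[560,452])],[plane("top",tc(s),8) for s in ([214,68],[205,157])])
for n in CI: print(n,-CI[n]["R"].T@CI[n]["t"])
E
```

```text
plate [ 498.71 -260.13    7.18    0.08] 4.43909406553141
[[[-0.68 -0.82]
  [-0.74 -0.95]
  [-0.18  0.61]
  [-0.03  0.48]
  [-0.19  0.22]]

 [[-0.44  0.19]
  [-0.36 -0.35]
  [ 0.03  0.23]
  [-0.22 -0.11]
  [-0.48  0.14]]]
handle [419.58  51.73  88.29] [-0.92  0.03 -0.73  0.04]
cast+x+y [ 520.59 -225.32   56.18] [-0.6  -0.08 -0.51  0.05]
top gL lip out [654.54  79.19]
top gR [639.37 -36.02]
top gLcheek [621.96  79.12]
top gRcheek [608.61 -31.65]
top oL [505.96  98.05]
top oR [489.16 -16.1 ]
top bedL far [628.39  73.65]
scene oL back [485.39 104.02]
scene oR back [471.   -11.97]
scene oL front [513.15 100.4 ]
scene oR front [500.35 -14.4 ]
head top [array([613.11, 212.59, 222.42]), array([608.  , 162.87, 223.12])]
foot [] [array([692.22, 132.78]), array([696.4 , 221.97]), array([776.95, 212.7 ]), array([771.63, 125.25])] [array([768.62, 123.08]), array([691.68, 129.83])]
scene [1689.94   69.5  1255.26]
top [ 260.5    -0.84 1320.84]
```

```bash
cat > ov.py <<'E'
from h import *
def box(x0,x1,y0,y1,z0,z1):
    c=[[x,y,z] for z in(z0,z1) for x,y in((x0,y0),(x1,y0),(x1,y1),(x0,y1))]
    return [(c[i],c[j]) for i,j in [(0,1),(1,2),(2,3),(3,0),(4,5),(5,6),(6,7),(7,4),(0,4),(1,5),(2,6),(3,7)]]
def draw(img,n,o,k,p,segs,col):
    for a,b in segs:
        q=[tuple(np.round(((x-o+.5)*k-.5)*16).astype(int).tolist()) for x in proj(n,place(p,[a,b]))]
        cv2.line(img,q[0],q[1],col,1,cv2.LINE_AA,4)
def crop(img,o,w,h,k): return cv2.convertScaleAbs(cv2.resize(img[o[1]:o[1]+h,o[0]:o[0]+w],None,fx=k,fy=k,interpolation=cv2.INTER_CUBIC),alpha=1.5)
def vice(d=0):
    return [([70,-51.5,17],[70,51.5,17]),([58,51.5,17],[75,51.5,17]),([58,-51.5,17],[75,-51.5,17]),
     ([-63-d,-52,17],[-63-d,52,17])]+box(-154,-126,-8,8,0,42)
E
python3 - <<'E'
from ov import *
p=[559,32.5,40,np.radians(-7.5)]
out=[]
for n,o,w,h,k in(("top",[205,170],130,130,3),("scene",[280,200],130,130,3)):
    im=crop(cv2.imread(f"pics/{n}0.png"),o,w,h,k)
    draw(im,n,np.array(o),k,p,vice(),(255,0,255))
    d=np.array(p)+[*(rz(p[3])@[48,161,0])[:2],0,0]
    draw(im,n,np.array(o),k,d,box(-27.5,27.5,-27.5,27.5,100,182),(0,255,255))
    out.append(im)
cv2.imwrite("pics/ov1.png",np.hstack(out))
E
```

```text
(no output)
```

View pics/ov1.png

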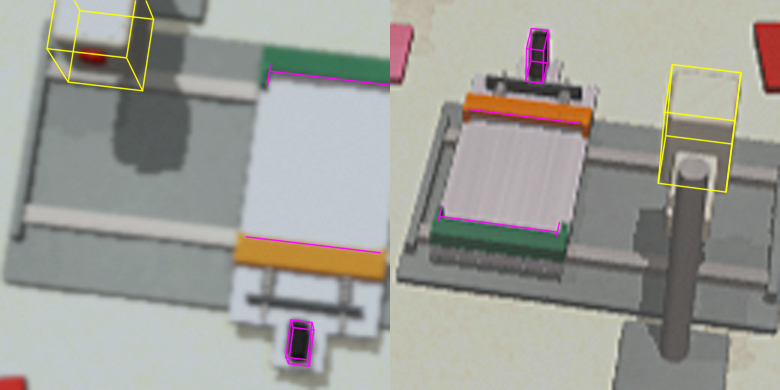

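The overlay agrees with the model for nest ≈ (559, 32.5, 40), yaw −7.5°: the lips and handle coincide in both views. The drill sits about 161 mm further along the rails. The plate is at (498.7, −260.1), yaw 4.4°. I'll work out the moves from these.

```bash
cat > d.py <<'E'
# d.py x y z yaw tilt : tool-frame shift (cm) and rotvec (deg) from here to a target TCP pose (tilt about tool x)
import sys, numpy as np
from scipy.spatial.transform import Rotation as R
from workcell import r
s=r.read_state(); t=list(map(float,sys.argv[1:6]))
A=R.from_euler("xyz",s["orientation"],degrees=True)
B=R.from_euler("xyz",[180,0,t[3]],degrees=True)*R.from_rotvec([t[4],0,0],degrees=True)
print("at",s["ee_pos"].round(1),s["orientation"].round(1),"shift",(A.inv().apply(np.array(t[:3])-s["ee_pos"])/10).round(2),"turn",(A.inv()*B).as_rotvec(degrees=True).round(1),"F",s["contact_force"].round(1))
E
python3 d.py 224 583 380 159 0; python3 d.py 499 -260 380 94.4 0
```

```text
at [224.  583.  199.8] [-179.9    0.   159. ] shift [ -0.    -0.02 -18.02] turn [-0.1  0.  -0. ] F [-0.9 -0.3  0. ]
at [224.  583.  199.8] [-179.9    0.   159. ] shift [-55.9  -68.85 -17.91] turn [-0.1  0.1 64.6] F [-0.9 -0.3  0. ]
```

```bash
python3 -m handwheel '{"translation":[[0,0,-5],[0,0,-10],[0,0,-15],[0,0,-18],[-5.6,-6.9,-18],[-8.5,-10.3,-18],[-11.2,-13.8,-18],[-14,-17.2,-18],[-16.8,-20.7,-18],[-19.5,-24.1,-18]],"delta_rot":[[0,0,0],[0,0,0],[0,0,0],[0,0,5],[0,0,10],[0,0,15],[0,0,20],[0,0,25],[0,0,30],[0,0,35]],"claw":[1,1,1,1,1,1,1,1,1,1]}' 50; python3 d.py 499 -260 300 94.4 0
```

```text
time: 1.1
ee_pos: [316.9, 295.9, 380.3]
orientation: [-180.0, -0.0, 123.8]
contact_force: [0.6, 0.3, -0.4]
grip_width: 0.997
grip_force: 0.0
at [316.9 295.9 380.3] [-180.    -0.   123.8] shift [-56.33 -15.77   8.02] turn [-0.  -0.  29.4] F [ 0.6  0.3 -0.4]
```

```bash
python3 -m handwheel '{"translation":[[-4.5,-1.3,0],[-9,-2.5,0],[-13.5,-3.8,0],[-18,-5,0],[-22.5,-6.3,0],[-27,-7.6,0],[-31.5,-8.8,0],[-36,-10,0],[-40.5,-11.3,0],[-45,-12.6,0]],"delta_rot":[[0,0,3],[0,0,6],[0,0,9],[0,0,12],[0,0,15],[0,0,18],[0,0,21],[0,0,24],[0,0,27],[0,0,29.4]],"claw":[1,1,1,1,1,1,1,1,1,1]}'; python3 d.py 498.7 -260.1 120 94.4 0
```

```text
time: 2.1
ee_pos: [463.8, -147.4, 380.7]
orientation: [179.9, -0.0, 94.5]
contact_force: [0.3, 1.2, -0.2]
grip_width: 0.998
grip_force: 0.0
at [ 463.8 -147.4  380.7] [179.9  -0.   94.5] shift [-11.52   2.57  26.07] turn [ 0.1 -0.   0.1] F [ 0.3  1.2 -0.2]
```

```bash
python3 -m handwheel '{"translation":[[-4,0.9,0],[-8,1.8,0],[-11.5,2.6,0],[-11.5,2.6,5],[-11.5,2.6,10],[-11.5,2.6,15],[-11.5,2.6,20],[-11.5,2.6,24],[-11.5,2.6,26],[-11.5,2.6,26]],"delta_rot":[[0,0,0],[0,0,0],[0,0,0],[0,0,0],[0,0,0],[0,0,0],[0,0,0],[0,0,0],[0,0,0],[0,0,0]],"claw":[1,1,1,1,1,1,1,1,1,1]}'; python3 d.py 498.7 -260.1 14 94.4 0
```

```text
time: 3.1
ee_pos: [496.9, -256.9, 117.6]
orientation: [-179.7, -0.1, 94.6]
contact_force: [0.8, 0.6, 0.7]
grip_width: 0.997
grip_force: 0.0
at [ 496.9 -256.9  117.6] [-1.797e+02 -1.000e-01  9.460e+01] shift [-0.35  0.22 10.35] turn [-0.3 -0.1  0.2] F [0.8 0.6 0.7]
```

```bash
python3 -m handwheel '{"translation":[[-0.2,0.1,3],[-0.2,0.1,6],[-0.2,0.1,8],[-0.2,0.1,9.5],[-0.2,0.1,10.3],[-0.2,0.1,10.3],[-0.2,0.1,10.3]],"delta_rot":[[0,0,0],[0,0,0],[0,0,0],[0,0,0],[0,0,0],[0,0,0],[0,0,0]],"claw":[1,1,1,1,1,1,1]}'; python3 d.py 498.7 -260.1 14 94.4 0
```

```text
time: 3.8
ee_pos: [500.7, -260.4, 18.5]
orientation: [179.9, 0.0, 94.6]
contact_force: [0.8, -0.4, 0.6]
grip_width: 0.996
grip_force: 0.0
at [ 500.7 -260.4   18.5] [179.9   0.   94.6] shift [ 0.04 -0.19  0.45] turn [0.1 0.  0.2] F [ 0.8 -0.4  0.6]
```

```bash
python3 -m handwheel '{"translation":[[0,-0.2,0.3],[0,-0.2,0.3],[0,-0.2,0.3],[0,-0.2,0.3],[0,-0.2,0.3],[0,-0.2,0.3],[0,-0.2,0.3],[0,-0.2,0.3]],"delta_rot":[[0,0,0],[0,0,0],[0,0,0],[0,0,0],[0,0,0],[0,0,0],[0,0,0],[0,0,0]],"claw":[1,1,-1,-1,-1,-1,-1,-1]}' 50; python3 d.py 498.7 -260.1 14 94.4 0
```

```text
time: 4.6
ee_pos: [498.4, -260.1, 14.6]
orientation: [180.0, 0.0, 94.6]
contact_force: [1.2, -0.4, 0.1]
grip_width: 0.561
grip_force: 50.0
at [ 498.4 -260.1   14.6] [180.    0.   94.6] shift [-0.    0.03  0.06] turn [0.  0.  0.2] F [ 1.2 -0.4  0.1]
```

Grasp is good: opening 49.4 mm against the 50 mm block. I'll lift and carry it to the vice with the spot end raised 10°.

```bash
cat > n.py <<'E'
# n.py ex ez tilt [ny]: bring plate's -x bottom edge to nest (ex,ny,ez), spot end raised by tilt
import sys,subprocess,numpy as np
ex,ez,th=map(float,sys.argv[1:4]); ny=float(sys.argv[4]) if len(sys.argv)>4 else 0
t=np.radians(th); x=ex+75*np.cos(t)-14.6*np.sin(t); z=ez+75*np.sin(t)+14.6*np.cos(t)
a=np.radians(-7.5); X=559+x*np.cos(a)-ny*np.sin(a); Y=32.5+x*np.sin(a)+ny*np.cos(a)
print("target",round(X,1),round(Y,1),round(40+z,1)); subprocess.run(["python3","d.py",str(X),str(Y),str(40+z),"82.5",str(-th)])
E
python3 n.py -50 60 10
python3 -m handwheel '{"translation":[[0,0,-3],[0,0,-7],[0,0,-11],[0,0,-14],[0,0,-14],[0,0,-14]],"delta_rot":[[0,0,0],[0,0,0],[0,0,0],[0,0,0],[0,0,0],[0,0,0]],"claw":[-1,-1,-1,-1,-1,-1]}'; python3 n.py -50 60 10
```

```text
at [ 498.4 -260.1   14.6] [180.    0.   94.6] shift [ 28.23  10.47 -11.28] turn [-9.9 -1.1 12.1] F [ 1.2 -0.4  0.1]
target 580.1 29.7 127.4
time: 5.2
ee_pos: [497.8, -259.4, 153.9]
orientation: [-180.0, -0.1, 94.6]
contact_force: [-1.0, -0.1, -4.8]
grip_width: 0.563
grip_force: 50.0
at [ 497.8 -259.4  153.9] [-1.80e+02 -1.00e-01  9.46e+01] shift [28.16 10.54  2.67] turn [-10.   -1.1  12.1] F [-1.  -0.1 -4.8]
target 580.1 29.7 127.4
```

```bash
python3 -m handwheel '{"translation":[[3,3,-1],[6,6,-2],[9.5,8,-2],[13,9.5,-2],[16.5,10.5,-2],[20,10.5,-2],[23.5,10.5,-2],[27,10.5,-1],[28.2,10.5,0],[28.2,10.5,0]],"delta_rot":[[0,0,1],[0,0,3],[-1,0,5],[-3,0,7],[-5,-0.5,9],[-7,-1,11],[-9,-1,12],[-10,-1.1,12.1],[-10,-1.1,12.1],[-10,-1.1,12.1]],"claw":[-1,-1,-1,-1,-1,-1,-1,-1,-1,-1]}'; python3 n.py -50 25 10
```

```text
time: 6.2
ee_pos: [577.6, 32.1, 151.3]
orientation: [170.3, 0.1, 82.7]
contact_force: [0.3, 0.1, -4.2]
grip_width: 0.564
grip_force: 50.0
at [577.6  32.1 151.3] [1.703e+02 1.000e-01 8.270e+01] shift [-0.19 -0.72  5.85] turn [-0.3  0.1  0.2] F [ 0.3  0.1 -4.2]
target 580.1 29.7 92.4
```

```bash
python3 -m handwheel '{"translation":[[-0.1,-0.2,2],[-0.1,-0.5,4],[-0.1,-0.7,5.8],[-0.1,-0.7,5.8],[-0.1,-0.7,5.8],[-0.1,-0.7,5.8]],"delta_rot":[[0,0,0],[-0.3,0,0.2],[-0.3,0,0.2],[-0.3,0,0.2],[-0.3,0,0.2],[-0.3,0,0.2]],"claw":[-1,-1,-1,-1,-1,-1]}'; python3 n.py -50 3 10; python3 - <<'E'
from ov import *
out=[]
for n,o,w,h,k in(("top",[250,165],130,150,3),("scene",[270,180],130,150,3)):
    i=imaging.capture(n); cv2.imwrite(f"pics/{n}1.png",i); out.append(crop(i,o,w,h,k))
cv2.imwrite("pics/v1.png",np.hstack(out))
E
```

```text
time: 6.8
ee_pos: [583.9, 26.7, 97.0]
orientation: [169.6, 0.0, 82.2]
contact_force: [-0.0, 0.6, -3.0]
grip_width: 0.562
grip_force: 50.0
at [583.9  26.7  97. ] [169.6   0.   82.2] shift [ 0.25 -0.89  2.55] turn [ 0.4  0.1 -0.3] F [-0.   0.6 -3. ]
target 580.1 29.7 70.4
```

View pics/v1.png

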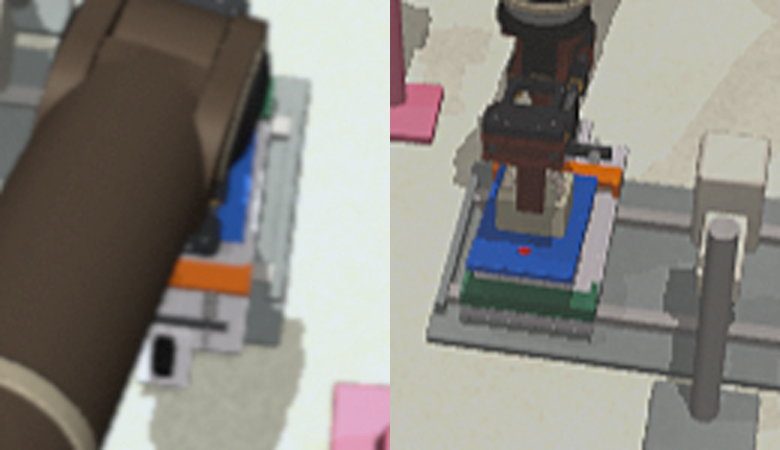

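Top shows the plate behind the arm, over the bed. The scene crop shows the plate tilted with the spot at (524,252), slightly to the −y side of the green jaw's middle (~530). I'll check that with numbers.

```bash
python3 - <<'E'
from h import *
from scipy.spatial.transform import Rotation as R
i=cv2.imread("pics/scene1.png").astype(int); m=(i[...,2]>90)&(i[...,2]>2.2*i[...,1])&(i[...,2]>2*i[...,0])
v,u=np.nonzero(m[240:290,290:345]); px=np.array([u.mean()+290,v.mean()+240]); print(px,len(u))
s=r.read_state(); A=R.from_euler("xyz",s["orientation"],degrees=True)
for dx in(-3,0,3):
    X=s["ee_pos"]+A.apply([dx,48,14.6-8]); print(dx,X.round(1),proj("scene",X))
N=rz(np.radians(-7.5)).T@(s["ee_pos"]+A.apply([0,48,6.6])-[559,32.5,40]); print("spot nest",N, s["ee_pos"])
E
python3 n.py -50 3 10
```

```text
[314.25 263.25] 4
-3 [631.4  18.   99.3] [[313.35280175 263.94948241]]
0 [631.8  21.   99.3] [[314.52086816 264.10780188]]
3 [632.2  23.9  99.3] [[315.68963188 264.26621586]]
spot nest [73.69633675 -1.92167391 59.28122512] [583.85759064  27.52378663  97.09858815]
at [583.9  27.5  97.1] [169.6  -0.   82.2] shift [ 0.17 -0.87  2.55] turn [ 0.4  0.  -0.3] F [ 0.2 -0.2 -4.8]
target 580.1 29.7 70.4
```

```bash
python3 -m handwheel '{"translation":[[0.1,-0.5,1],[0.2,-0.8,1.8],[0.2,-0.9,2.3],[0.2,-0.9,2.3],[0.2,-0.9,2.3],[0.2,-0.9,2.3],[0.2,-0.9,2.3]],"delta_rot":[[0,0,0],[0.3,0,-0.3],[0.3,0,-0.3],[0.3,0,-0.3],[0.3,0,-0.3],[0.3,0,-0.3],[0.3,0,-0.3]],"claw":[-1,-1,-1,-1,-1,-1,-1]}'; python3 n.py -50 3 10
```

```text
time: 7.6
ee_pos: [579.1, 30.5, 72.2]
orientation: [169.9, 0.0, 82.5]
contact_force: [0.7, -0.6, -4.1]
grip_width: 0.563
grip_force: 50.0
at [579.1  30.5  72.2] [169.9   0.   82.5] shift [-0.06  0.08  0.2 ] turn [0.1 0.  0.1] F [ 0.7 -0.6 -4.1]
target 580.1 29.7 70.4
```

```bash
python3 n.py -70 2 10;python3 n.py -84 1 10
```

```text
at [579.1  30.5  72.2] [169.9   0.   82.5] shift [-0.06 -1.91 -0.05] turn [0.1 0.  0.1] F [ 0.7 -0.6 -4.1]
target 560.3 32.3 69.4
at [579.1  30.5  72.2] [169.9   0.   82.5] shift [-0.06 -3.3  -0.2 ] turn [0.1 0.  0.1] F [ 0.7 -0.6 -4.1]
target 546.4 34.2 68.4
```

```bash
python3 -m handwheel '{"translation":[[0,-0.6,0.1],[0,-1.2,0],[0,-1.9,0],[0,-1.9,0],[0,-1.9,0]],"delta_rot":[[0,0,0],[0,0,0],[0,0,0],[0,0,0],[0,0,0]],"claw":[-1,-1,-1,-1,-1]}'; python3 n.py -84 1 10
```

```text
time: 8.1
ee_pos: [561.1, 32.9, 69.2]
orientation: [169.8, 0.0, 82.6]
contact_force: [3.4, -0.6, -5.8]
grip_width: 0.564
grip_force: 50.0
at [561.1  32.9  69.2] [169.8   0.   82.6] shift [-0.07 -1.46 -0.19] turn [0.2 0.  0.1] F [ 3.4 -0.6 -5.8]
target 546.4 34.2 68.4
```

The +3.4 N reaction along x shows the jaw is engaged at rest, as expected. I'll push on to about 13 mm of travel.

```bash
python3 -m handwheel '{"translation":[[0,-0.4,-0.05],[0,-0.8,-0.1],[0,-1.2,-0.15],[0,-1.5,-0.2],[0,-1.5,-0.2],[0,-1.5,-0.2]],"delta_rot":[[0,0,0],[0,0,0],[0,0,0],[0,0,0],[0,0,0],[0,0,0]],"claw":[-1,-1,-1,-1,-1,-1]}'; python3 n.py -84 1 10; python3 n.py -84.5 1 5;python3 n.py -85 0.5 1
```

```text
time: 8.7
ee_pos: [548.7, 34.5, 69.5]
orientation: [169.6, 0.0, 82.5]
contact_force: [7.8, -2.2, -5.1]
grip_width: 0.562
grip_force: 50.0
at [548.7  34.5  69.5] [169.6   0.   82.5] shift [-0.06 -0.23  0.07] turn [0.4 0.  0. ] F [ 7.8 -2.2 -5.1]
target 546.4 34.2 68.4
at [548.7  34.5  69.5] [169.6   0.   82.5] shift [-0.06 -0.19  0.72] turn [5.4 0.  0. ] F [ 7.8 -2.2 -5.1]
target 548.0 33.9 62.1
at [548.7  34.5  69.5] [169.6   0.   82.5] shift [-0.06 -0.21  1.29] turn [9.4 0.  0. ] F [ 7.8 -2.2 -5.1]
target 548.8 33.8 56.4
```

```bash
python3 -m handwheel '{"translation":[[-0.05,-0.25,0.1],[-0.05,-0.22,0.35],[-0.05,-0.22,0.72],[-0.05,-0.22,0.9],[-0.05,-0.22,1.1],[-0.05,-0.22,1.1],[-0.05,-0.22,1.1]],"delta_rot":[[0.5,0,0],[2.5,0,0],[5.4,0,0],[7,0,0],[8.4,0,0],[8.4,0,0],[8.4,0,0]],"claw":[-1,-1,-1,-1,-1,-1,-1]}'; python3 n.py -85 0.5 1
```

```text
time: 9.4
ee_pos: [549.6, 34.2, 58.2]
orientation: [177.9, 0.0, 82.5]
contact_force: [9.0, -0.6, -2.8]
grip_width: 0.562
grip_force: 50.0
at [549.6  34.2  58.2] [177.9   0.   82.5] shift [-0.04 -0.08  0.18] turn [1.1 0.  0. ] F [ 9.  -0.6 -2.8]
target 548.8 33.8 56.4
```

```bash
python3 -m handwheel '{"translation":[[0,-0.03,0.15],[0,-0.03,0.25],[0,-0.03,0.35],[0,-0.03,0.35],[0,-0.03,0.35]],"delta_rot":[[1,0,0],[1.8,0,0],[2.1,0,0],[2.1,0,0],[2.1,0,0]],"claw":[-1,-1,-1,-1,-1]}'; python3 d.py 549 34 54.6 82.5 0;  python3 - <<'E'
from ov import *
i=imaging.capture("scene"); cv2.imwrite("pics/scene2.png",i); j=imaging.capture("top")
cv2.imwrite("pics/v2.png",np.hstack([crop(i,[280,190],110,120,4),crop(j,[290,170],90,120,4)]))
E
```

```text
time: 9.9
ee_pos: [549.4, 34.2, 54.9]
orientation: [180.0, 0.0, 82.5]
contact_force: [9.3, -0.3, 0.4]
grip_width: 0.565
grip_force: 50.0
at [549.4  34.2  54.9] [180.    0.   82.5] shift [-0.02 -0.04  0.03] turn [0. 0. 0.] F [ 9.3 -0.3  0.4]
```

View pics/v2.png

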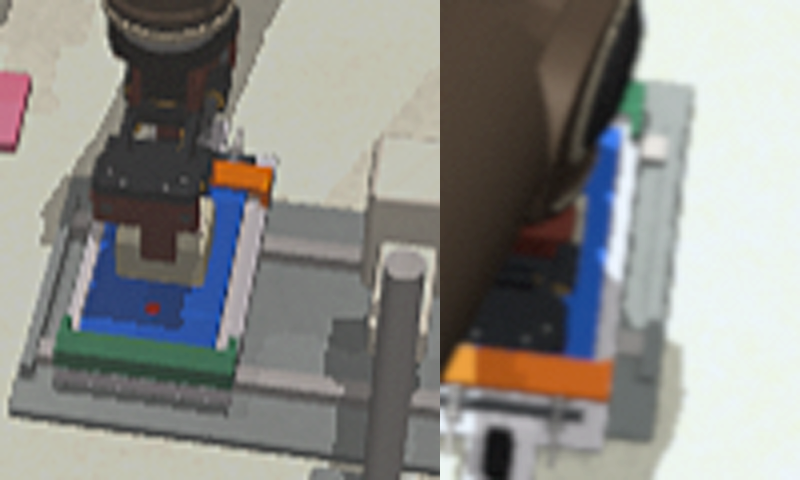

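The plate lies flat between the cheeks, spot at (152,308) just short of the green lip, with its weight on the bed. Letting go.

```bash
python3 -m handwheel '{"translation":[[0,0,0],[0,0,0],[0,0,0],[0,0,0],[0,0,0],[0,0,0],[0,0,0],[0,0,0]],"delta_rot":[[0,0,0],[0,0,0],[0,0,0],[0,0,0],[0,0,0],[0,0,0],[0,0,0],[0,0,0]],"claw":[1,1,1,1,1,1,1,1]}'; python3 -m handwheel '{"translation":[[0,0,-2],[0,0,-4],[0,0,-7],[0,0,-11],[0,-5,-11],[0,-10,-11],[0,-15,-11],[0,-15,-11]],"delta_rot":[[0,0,0],[0,0,0],[0,0,0],[0,0,0],[0,0,7],[0,0,14],[0,0,21],[0,0,28]],"claw":[1,1,1,1,1,1,1,1]}'
```

```text
time: 10.8
ee_pos: [544.2, 34.5, 53.0]
orientation: [-179.5, 0.1, 82.5]
contact_force: [-0.1, -0.5, -0.4]
grip_width: 1.002
grip_force: 0.0
time: 11.6
ee_pos: [393.4, 54.2, 163.4]
orientation: [-179.4, 0.3, 54.9]
contact_force: [0.1, -0.1, 0.8]
grip_width: 1.0
grip_force: 0.0
```

```bash
python3 d.py 420.2 50.8 100 -7.5 0; cat > spot.py <<'E'
from ov import *
import sys
i=imaging.capture("scene"); cv2.imwrite(f"pics/{sys.argv[1]}.png",i); i=i.astype(int)
m=((i[...,2]>70)&(i[...,2]>2*i[...,1])&(i[...,2]>1.6*i[...,0])).astype(np.uint8)
n,l,st,c=cv2.connectedComponentsWithStats(m[225:310,270:420])
for k in range(1,n):
    w=plane("scene",c[k]+[270,225],48); print(st[k,4],c[k]+[270,225],w,"nest0",(rz(np.radians(-7.5)).T@[w[0]-559,w[1]-32.5,0])[:2])
E
python3 spot.py s3
```

```text
at [393.4  54.2 163.4] [-179.4    0.3   54.9] shift [1.29 2.46 6.31] turn [-0.4  0.6 62.4] F [ 0.1 -0.1  0.8]
59 [412.11864407 226.47457627] [430.15250289 284.37531097] nest0 [-160.62151417  232.90250959]
1 [345. 235.] [472.25730449  97.9292129 ] nest0 [-94.54082574  53.54726317]
1 [345. 243.] [503.20279075  98.24155556] nest0 [-63.90085131  57.89613018]
6 [317.  270.5] [607.17139883  26.30946433] nest0 [48.56731288  0.15005448]
```

The spot is now at nest (48.6, 0.2), so the plate is home. On to the handle.

```bash
python3 -m handwheel '{"translation":[[1.3,2.5,0],[1.3,2.5,0],[1.3,2.5,0],[1.3,2.5,0],[1.3,2.5,1],[1.3,2.5,2],[1.3,2.5,4],[1.3,2.5,6],[1.3,2.5,6],[1.3,2.5,6]],"delta_rot":[[0,0,8],[0,0,16],[0,0,24],[0,0,32],[0,0,40],[0,0,48],[0,0,56],[-0.4,0.6,62.4],[-0.4,0.6,62.4],[-0.4,0.6,62.4]],"claw":[1,1,1,1,1,1,1,1,1,1]}'; python3 d.py 420.2 50.8 54 -7.5 0
```

```text
time: 12.65
ee_pos: [424.6, 49.6, 104.5]
orientation: [179.8, -0.2, -7.1]
contact_force: [0.1, -0.3, 0.3]
grip_width: 0.999
grip_force: 0.0
at [424.6  49.6 104.5] [179.8  -0.2  -7.1] shift [-0.47 -0.08  5.04] turn [ 0.2 -0.2  0.4] F [ 0.1 -0.3  0.3]
```

```bash
python3 -m handwheel '{"translation":[[-0.4,-0.1,2],[-0.4,-0.1,4],[-0.4,-0.1,4.8],[-0.4,-0.1,4.8],[-0.4,-0.1,4.8],[-0.4,-0.1,4.8],[-0.4,-0.1,4.8],[-0.4,-0.1,4.8],[-0.4,-0.1,4.8],[-0.4,-0.1,4.8]],"delta_rot":[[0,0,0.3],[0,0,0.3],[0,0,0.3],[0,0,0.3],[0,0,0.3],[0,0,0.3],[0,0,0.3],[0,0,0.3],[0,0,0.3],[0,0,0.3]],"claw":[1,1,1,1,-1,-1,-1,-1,-1,-1]}' 20; python3 d.py 420.2 50.8 54 -7.5 0
```

```text
time: 13.65
ee_pos: [420.8, 51.7, 56.3]
orientation: [179.9, -0.2, -7.6]
contact_force: [-0.6, -0.8, 0.5]
grip_width: 0.492
grip_force: 0.0
at [420.8  51.7  56.3] [179.9  -0.2  -7.6] shift [-0.05  0.1   0.23] turn [ 0.1 -0.2 -0.1] F [-0.6 -0.8  0.5]
```

```bash
python3 -m handwheel '{"translation":[[0,0,0],[0,0,0],[0,0,0],[0,0,0],[0,0,0],[0,0,0]],"delta_rot":[[0,0,0],[0,0,0],[0,0,0],[0,0,0],[0,0,0],[0,0,0]],"claw":[-1,-1,-1,-1,-1,-1]}' 20; python3 d.py 420.2 50.8 54 -7.5 0
```

```text
time: 14.25
ee_pos: [420.8, 51.8, 56.2]
orientation: [179.9, -0.2, -7.6]
contact_force: [-0.2, 1.5, -0.5]
grip_width: 0.181
grip_force: 20.0
at [420.8  51.8  56.2] [179.9  -0.2  -7.6] shift [-0.05  0.11  0.22] turn [ 0.1 -0.2 -0.1] F [-0.2  1.5 -0.5]
```

```bash
python3 -m handwheel '{"translation":[[0,-0.5,0],[0,-2,0],[0,-4,0],[0,-6,0],[0,-8,0],[0,-10,0],[0,-12,0],[0,-13.5,0],[0,-14,0],[0,-14,0]],"delta_rot":[[0,0,0],[0,0,0],[0,0,0],[0,0,0],[0,0,0],[0,0,0],[0,0,0],[0,0,0],[0,0,0],[0,0,0]],"claw":[-1,-1,-1,-1,-1,-1,-1,-1,-1,-1]}'; python3 -m handwheel '{"translation":[[0,0,0],[0,0,0],[0,0,0]],"delta_rot":[[0,0,0],[0,0,0],[0,0,0]],"claw":[-1,-1,-1]}'; python3 spot.py s4; python3 - <<'E'
from ov import *
j=imaging.capture("top"); cv2.imwrite("pics/t4.png",j); i=cv2.imread("pics/s4.png")
cv2.imwrite("pics/v4.png",np.hstack([crop(i,[325,185],100,140,4),crop(j,[200,135],100,140,4)]))
E
```

```text
time: 15.25
ee_pos: [439.0, 192.2, 56.2]
orientation: [180.0, -0.2, -7.5]
contact_force: [-1.6, 3.1, 5.3]
grip_width: 0.179
grip_force: 20.0
time: 15.55
ee_pos: [439.0, 191.8, 56.2]
orientation: [180.0, -0.2, -7.5]
contact_force: [-2.4, 3.8, 6.0]
grip_width: 0.18
grip_force: 20.0
59 [412.11864407 226.47457627] [430.15250289 284.37531097] nest0 [-160.62151417  232.90250959]
2 [410.5 230. ] [444.47905762 278.97351629] nest0 [-145.71244941  229.41691865]
1 [413. 230.] [444.17373944 285.8697917 ] nest0 [-146.91530012  236.21434345]
1 [357. 237.] [478.59722544 130.91567596] nest0 [-92.56074112  87.0790482 ]
1 [398. 242.] [492.89597175 242.10993034] nest0 [-92.89808519 199.18838123]
2 [356.  244.5] [507.56942619 128.10283441] nest0 [-63.46925206  88.07190194]
4 [397.  248.5] [517.66866429 238.18898015] nest0 [-67.82553976 198.53446054]
3 [370.33333333 277.66666667] [625.509297   164.63755561] nest0 [ 48.69288876 139.68830579]
```

View pics/v4.png

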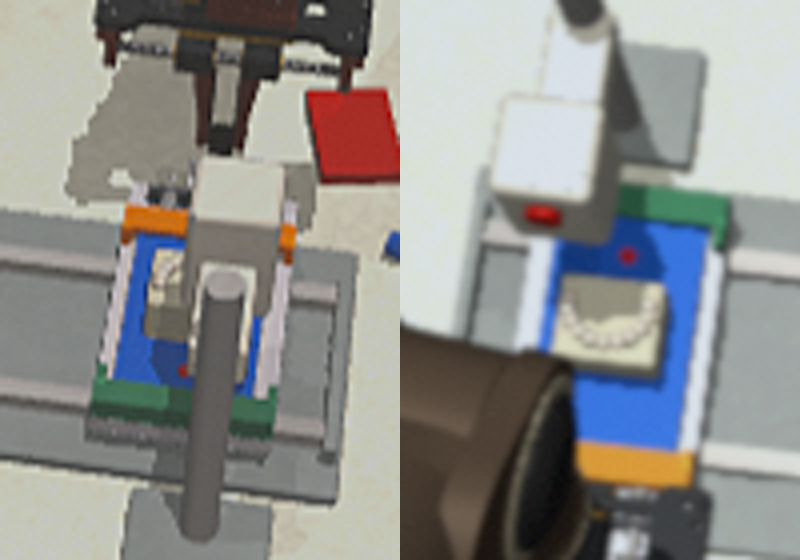

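The scene crop shows the spot at (182,371), just left of the column. The top crop shows it at (628,257), right of the head, with the head's top corners at (502,97), (606,103), (598,203) and (492,193). The plate is properly under both lips. Next I'll fit the drill's lateral position from the head, foot and column.

```bash
cat > drill.py <<'E'
from ov import *
np.set_printoptions(precision=2,suppress=True)
t4=lambda a:(np.array(a)+.5)/4-.5+[200-100,135]   # v4 right half starts at u=400
s4=lambda a:(np.array(a)+.5)/4-.5+[325,185]
HT=t4([[502,97],[606,103],[598,203],[492,193]]); HS=s4([[280,237],[190,230],[199,157],[285,165]])
def hm(p): # x y z yaw w d ; order (+x+y)(+x-y)(-x-y)(-x+y)
    w,d=p[4]/2,p[5]/2; L=[[d,w,0],[d,-w,0],[-d,-w,0],[-d,w,0]]; return place(p,L)
res=lambda p:np.r_[(proj("top",hm(p))-HT).ravel(),(proj("scene",hm(p))[[0,1,2,3]]-HS).ravel()]
f=least_squares(res,[640,185,222,-.1,50,50],x_scale=[1,1,1,.01,1,1]); p=f.x
nest=lambda w:(rz(np.radians(-7.5)).T@np.array([w[0]-559,w[1]-32.5,0]))[:2]
if __name__=="__main__":
    print("head",p,np.degrees(p[3]),"nest0",nest(p)); print(f.fun.reshape(2,4,2))
    FS=sc([[570,366],[690,375],[682,463],[560,452]]); FT=t4([[692,165],[706,52]])
    def fm(q): w,d=q[4]/2,q[5]/2; return place(q,[[-d,-w,0],[-d,w,0],[d,w,0],[d,-w,0]])
    g=least_squares(lambda q:np.r_[(proj("scene",fm(q))-FS).ravel(),(proj("top",fm(q))[[0,3]]-FT).ravel()],[730,173,8,-.1,90,80],x_scale=[1,1,1,.01,1,1])
    print("foot",g.x,np.degrees(g.x[3]),nest(g.x)); print(g.fun.reshape(-1,2))
    print("column top(scene only) z222",nest(plane("scene",s4([223,285]),222)), "base z8", nest(plane("scene",s4([200,535]),8)))
    s=tri(cv2_px:=np.array([370.3,277.7]),t4([628,257])); print("spot tri",s, nest(s[0]), "top z48",nest(plane("top",t4([628,257]),48)))
    h=r.read_state()["ee_pos"]; print("handle",nest(h))
E
python3 drill.py
```

```text
head [635.08 185.   217.05  -0.08  53.47  55.61] -4.741667045482124 nest0 [ 55.52 161.13]
[[[-0.15 -0.66]
  [-0.58 -0.42]
  [-1.28  0.2 ]
  [-0.6   0.92]]

 [[-0.23 -0.63]
  [-0.68 -0.95]
  [-1.48  1.01]
  [-0.63  0.96]]]
foot [734.86 172.47   8.53  -0.09  89.46  77.51] -4.911153866282686 [156.09 161.72]
[[-0.6  -0.09]
 [-0.56  0.99]
 [ 0.44  0.01]
 [-0.26 -0.8 ]
 [-0.21  0.77]
 [-0.75 -0.76]]
column top(scene only) z222 [132.87 161.21] base z8 [146.27 163.95]
spot tri (array([625.13, 164.34,  47.39]), array([-0.1 ,  0.01, -0.09,  0.  ])) [ 48.36 139.34] top z48 [ 48.23 139.02]
handle [-139.71  142.28]
```

```bash
python3 -m handwheel '{"translation":[[0,-0.5,0],[0,-1.2,0],[0,-1.8,0],[0,-2.1,0],[0,-2.1,0],[0,-2.1,0],[0,-2.1,0]],"delta_rot":[[0,0,0],[0,0,0],[0,0,0],[0,0,0],[0,0,0],[0,0,0],[0,0,0]],"claw":[-1,-1,-1,-1,-1,-1,-1]}'; python3 - <<'E'
from drill import *
j=imaging.capture("top"); cv2.imwrite("pics/t5.png",j); i=imaging.capture("scene"); cv2.imwrite("pics/s5.png",i)
print("handle",nest(r.read_state()["ee_pos"]))
a=np.radians(-7.5); T=rz(a)@[48,161.2,0]+[559,32.5,62]; q=[*T[:2],40,a]; print("tip",T,proj("top",T),proj("scene",T))
o,k=[215,140],7; im=crop(j,o,57,80,k)
hd=[635.08,185,40,p[3]]
draw(im,"top",np.array(o),k,hd,box(-27.5,27.5,-27.5,27.5,100,177),(0,255,255))
draw(im,"top",np.array(o),k,q,[([0,0,22],[0,0,58])],(255,0,255)); draw(im,"top",np.array(o),k,q,box(-5,5,-5,5,8,8),(0,255,0))
o,k=[345,215],7; b=crop(i,o,57,80,k); hs=np.array(o)
draw(b,"scene",hs,k,hd,box(-27.5,27.5,-27.5,27.5,100,177),(0,255,255))
draw(b,"scene",hs,k,q,[([0,0,22],[0,0,58])],(255,0,255)); draw(b,"scene",hs,k,q,box(-5,5,-5,5,8,8),(0,255,0))
cv2.imwrite("pics/v5.png",np.hstack([im,b]))
E
```

```text
time: 16.35
ee_pos: [441.5, 211.5, 56.2]
orientation: [179.9, -0.2, -7.6]
contact_force: [-2.8, 0.9, 7.4]
grip_width: 0.176
grip_force: 20.0
handle [-139.77  162.11]
tip [627.63 186.06  62.  ] [[246.48 196.23]] [[379.1  274.97]]
```

View pics/v5.png

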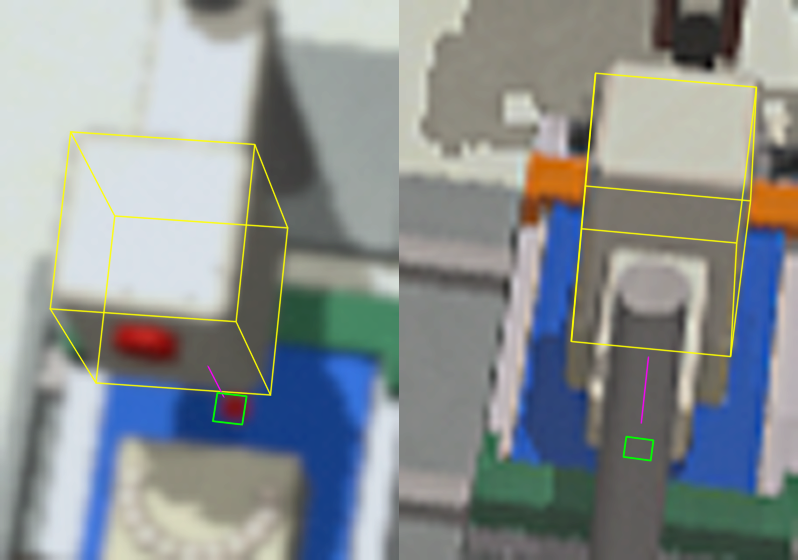

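The top crop shows the spot at (233,408), within 3 zoomed pixels (<1 mm) of the predicted spot-under-tip square. The scene view has it hidden behind the column, and the drawn head box agrees to about 1 mm. I'll refine with centroids.

```bash
python3 - <<'E'
from drill import *
for t,c in(("t4",(257,199)),("t5",(248,198))):
    i=cv2.imread(f"pics/{t}.png").astype(float); u0,v0=c; w=i[v0-8:v0+9,u0-8:u0+9]
    e=np.clip(w[...,2]-w[...,1]-12,0,None); e[:2]*=(0 if t=="t5" else 1)
    V,U=np.mgrid[v0-8:v0+9,u0-8:u0+9]; px=np.array([(e*U).sum(),(e*V).sum()])/e.sum()
    print(t,px,nest(plane("top",px,48))); print(e.astype(int)[3:15,3:15])
E
```

```text
t4 [256.5 198.5] [ 49.1  139.45]
[[ 0  0  0  0  0  0  0  0  0  0  0  0]
 [ 0  0  0  0  0  0  0  0  0  0  0  0]
 [ 0  0  0  0  0  0  0  0  0  0  0  0]
 [ 0  0  0 11 32 30  9  0  0  0  0  0]
 [ 0  0  0 30 54 52 30  0  0  0  0  0]
 [ 0  0  0 28 54 54 31  0  0  0  0  0]
 [ 0  0  0  9 32 32  9  0  0  0  0  0]
 [ 0  0  0  0  0  0  0  0  0  0  0  0]
 [ 0  0  0  0  0  0  0  0  0  0  0  0]
 [ 0  0  0  0  0  0  0  0  0  0  0  0]
 [ 0  0  0  0  0  0  0  0  0  0  0  0]
 [ 0  0  0  0  0  0  0  0  0  0  0  0]]
t5 [248.15 197.61] [ 48.9  159.36]
[[ 0  0  0  0  0  0  0  0  0  0  0  0]
 [ 0  0  0  0  0  0  0  0  0  0  0  0]
 [ 0  0  0  0  0  0  0  0  0  0  0  0]
 [ 0  0  0  0 13 23 18  0  0  0  0  0]
 [ 0  0  0  4 36 47 40 15  0  0  0  0]
 [ 0  0  0  7 40 51 45 18  0  0  0  0]
 [ 0  0  0  0 20 32 25  2  0  0  0  0]
 [ 0  0  0  0  0  0  0  0  0  0  0  0]
 [ 0  0  0  0  0  0  0  0  0  0  0  0]
 [ 0  0  0  0  0  0  0  0  0  0  0  0]
 [ 0  0  0  0  0  0  0  0  0  0  0  0]
 [ 0  0  0  0  0  0  0  0  0  0  0  0]]
```

The spot is at 159.4 along the rails in both views, and the drill is at 161 ± 1. I'll nudge it 1.5 mm, let go and withdraw.

```bash
python3 -m handwheel '{"translation":[[0,-0.15,0],[0,-0.15,0],[0,-0.15,0],[0,-0.15,0],[0,-0.15,0],[0,-0.15,0],[0,-0.15,0],[0,-0.15,0],[0,-0.15,0]],"delta_rot":[[0,0,0],[0,0,0],[0,0,0],[0,0,0],[0,0,0],[0,0,0],[0,0,0],[0,0,0],[0,0,0]],"claw":[-1,-1,-1,-1,0,0,0,0,0]}'; python3 - <<'E'
from drill import *
print("handle",nest(r.read_state()["ee_pos"]))
i=imaging.capture("top").astype(float); u0,v0=248,198; w=i[v0-6:v0+9,u0-8:u0+9]; e=np.clip(w[...,2]-w[...,1]-12,0,None)
V,U=np.mgrid[v0-6:v0+9,u0-8:u0+9]; px=np.array([(e*U).sum(),(e*V).sum()])/e.sum(); print(px,nest(plane("top",px,48)))
E
```

```text
time: 17.35
ee_pos: [442.3, 212.7, 55.9]
orientation: [179.9, -0.2, -7.6]
contact_force: [0.2, 0.2, 0.6]
grip_width: 0.493
grip_force: 0.0
handle [-139.27  163.47]
[247.75 197.48] [ 49.11 160.36]
```

```bash
python3 -m handwheel '{"translation":[[0,0,-2],[0,0,-5],[-2,0,-8],[-5,0,-10],[-8,0,-10],[-8,0,-10],[-8,0,-10],[-8,0,-10]],"delta_rot":[[0,0,0],[0,0,0],[0,0,0],[0,0,0],[0,0,0],[0,0,0],[0,0,0],[0,0,0]],"claw":[0,0,0,0,0,0,0,0]}'; python3 - <<'E'
from drill import *
j=imaging.capture("top"); i=imaging.capture("scene"); e=j.astype(float)
u0,v0=248,198; w=e[v0-6:v0+9,u0-8:u0+9]; e=np.clip(w[...,2]-w[...,1]-12,0,None)
V,U=np.mgrid[v0-6:v0+9,u0-8:u0+9]; px=np.array([(e*U).sum(),(e*V).sum()])/e.sum(); print(px,nest(plane("top",px,48)))
cv2.imwrite("pics/v6.png",np.hstack([crop(j,[205,140],100,140,4),crop(i,[325,185],100,140,4)]))
E
```

```text
time: 18.2
ee_pos: [363.4, 223.5, 155.8]
orientation: [179.9, -0.3, -7.6]
contact_force: [0.3, 0.2, 0.1]
grip_width: 0.502
grip_force: 0.0
[247.75 197.49] [ 49.09 160.34]
```

View pics/v6.png

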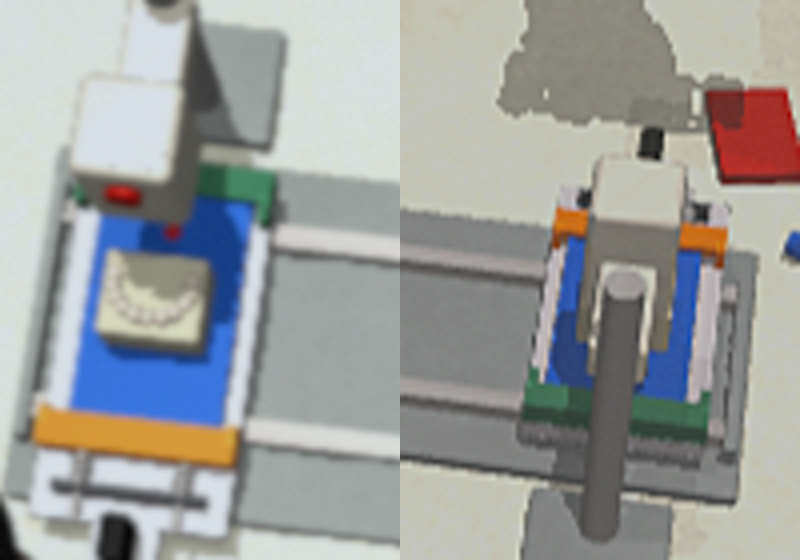

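The plate sits square under both lips with the spot at top crop (172,231), just in front of the head. The arm is clear of everything. Handing in.

```bash
python3 -c "
from workcell import order; print(order.hand_in())"
```

```text
the job is handed in; nothing more can be done
None
```

The job is handed in at about 18 s: the plate is clamped flat under both lips with the spot end at the green jaw, and the spot is within about 1 mm of the drill tip's line by camera estimate (the bit itself was never visible); no verdict was returned.

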